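# Change over from sanding to hole sawing

## Robot

A 6-joint arm with a two-finger parallel gripper is mounted at the origin on the work surface. World frame = base frame: x ahead of the robot, y to its left, z up, the work surface at z = 0. Lengths are in m, angles in rad, forces in N, time in s.
With the tool pointing down it reaches from about 0.25 to 0.725 m from the base axis. Payload 4 kg.
Tool frame: the origin (TCP) lies at the very end of the fingers, on their centre line; the grasp point (between the pads) lies bot.hold_point_z behind it (bot.hold_point_z is the distance from the TCP to the grasp point, in m); z points along the fingers, y is the line along which they close (so a half turn about z gives the same grasp; the last joint's range is limited). The gripper opens to 85 mm and grips with 20 to 120 N. Pads are 22 mm wide; open, the fingers measure 114 mm over their backs; the gripper's body (76 mm by 85 mm) begins 54 mm behind the grasp point. The pads swing forward as they close: fully open they stand 13 mm farther back than shut.
Start: joints at [-1.322, 0.241, 0.005, 1.335, 0, 1.571], TCP at [0.123, -0.485, 0.231] pointing down, gripper open.
Joint ranges: [-2.72, 2.72], [-1.05, 1.87], [-1.09, 1.28], [-1.99, 2.15], [-1.42, 1.44], [-3.14, 3.14]. Speed limits (rad/s): [2.79, 2.79, 3.14, 3.14, 3.14, 3.14].

## Interface

Orientations are given as a unit quaternion [x, y, z, w].
In Python, from workcell import bot gives the robot as it stands.
- The arm moves only by the tool move_arm, never from a script. Its argument "motion" is a list of rows, each an object of numbers: "x", "y", "z": the shift along the tool's x, y, z in cm; "yaw": the turn about the tool's z in degrees. A call has 1 to 20 rows; each row is the pose to reach, as a shift and turn from the pose commanded when the call began, along the tool's axes at that moment; what a row does not reach only later rows make up. A row lasts 1/8 s, in which the tool goes at most 62.5 mm and 10.7 degrees, less where a joint would pass 70% of its speed; a pose out of reach is approached as far as the arm can. A call with a gripper value outside its range is refused whole. "gripper" is the opening, from -1 (shut) to 1 (fully open), set as the call begins (left out, the last holds). The fingers move at their own pace and stop on an object; the grip force is fixed at half the most. Time passes only in rows, so rows that repeat a pose let the fingers close. It gives the time, the measured TCP pose, the force, the opening and the grip force at its end, in the units of the state.
- bot.get_obs(): the state, without advancing time (a new reading comes with each control period).
- bot.camera(name): name is "scene" or "top" or "wrist"; returns the picture (400x640x3 uint8, blue, green, red); there is no depth.
- bot.camera_model(name): a dict with "K" (3x3 intrinsics, pixels), "dist" ([k1, k2, p1, p2, k3] as OpenCV has them; the pictures are not rectified), "world_from_camera" (4x4, takes a point from camera to world coordinates). Camera axes: x right, y down, z forward; pixel columns grow to the right and rows downward; lengths in m; the calibration is good to about 2 mm. A picture is of the moment at which its call begins: read the wrist's pose just before it. camera_model takes no time and is no camera call; for the wrist camera it gives the pose at the moment of the call.
- bot.job_done(): hands the job in; it is judged then, once.
Trained networks look in the newest picture that a camera, given by its name, has taken for a name from the list of things; names that differ only in an ending like _2 or _b are one class to them, and where a whole thing is asked for, a point or a joint stands for the part that bears it (a point fixed in the world has none). Each returns a list of dicts, best first, with "score" (0 to 1); they miss things now and then, are a little off and sometimes report something else, mostly with a low value. They report only what shows in the picture. A call takes as long as a camera call. They do not tell look-alikes from the thing itself.
- bot.cut_out(camera, name): "mask" (400x640 bool, what is visible of it) and "centre" ([row, column] in pixels, amid what is visible of it).
The state is a dict: "clock": time; "joint_pos": joint angles; "joint_vel": joint speeds; "tau": joint torques, N m; "eef_pos": TCP position; "tool_rot": TCP orientation; "ft_force": force on the tool from outside, world axes, zero at the start; "ft_torque": the same for the moment, N m; "grip_width": finger opening in m; "grasp_force": force on a finger pad.
Only numpy, scipy, OpenCV 4.12 (cv2) and the standard library are available. Lean on these libraries where they do the work, as an engineer would, in place of code of your own. Each camera call takes 0.05 s, during which the arm holds its last target. There are 200 camera calls.

## Task

Open only the case with the ring on its lid and stand every hole saw from it upright on the bench in the inside corner of the tri-square, close beside the blade's inner edge but not on the blade (a gap of about a centimetre), each level with its own line on the blade: the big one at the line nearest the stock, the middle one at the middle line, the small one at the line nearest the free end; the place of a missing size stays empty. Put the sanding disc away in the emptied case, lying flat on its floor with the shank up, and shut the lid fully. Keep the other two cases shut, and leave the saucer, mallet, drill and tri-square where they lie.

Things in the scene. Friction and masses are not known exactly. Their poses are not given: they have to be found in the camera images.
- saw_big: the big hole saw, may be absent: plain steel cup standing mouth down, 56 mm across and 30 mm high, with a round dark steel shank 12 mm thick and 36 mm long standing straight up from the middle of its top (66 mm overall, about 220 g). Origin at the centre of its underside, z up along the shank
- saw_mid: the middle hole saw, may be absent: plain steel cup standing mouth down, 46 mm across and 30 mm high, with a round dark steel shank 12 mm thick and 36 mm long standing straight up from the middle of its top (66 mm overall, about 180 g). Origin at the centre of its underside, z up along the shank
- saw_small: the small hole saw, may be absent: plain steel cup standing mouth down, 36 mm across and 30 mm high, with a round dark steel shank 12 mm thick and 36 mm long standing straight up from the middle of its top (66 mm overall, about 140 g). Origin at the centre of its underside, z up along the shank
- sanding_disc: sanding disc left out on the bench: a flat black rubber pad 70 mm across with a grey backing, 20 mm high together, and a round dark steel shank 12 mm thick and 38 mm long standing straight up from its middle (58 mm overall, about 140 g). Origin at the centre of its underside, z up along the shank
- square: steel tri-square lying flat: blade 210 mm long, 40 mm wide, 3 mm thick; stock 135 x 22 mm, 18 mm high. Origin on the bench at the inside corner, where stock and blade meet; x runs along the blade's inner edge towards its free end, y along the stock's inner face, away from the blade (the blade covers y = -40 to 0 mm, the stock x = -22 to 0 and y = -40 to +95 mm). Three black lines cross the blade at x = 45, 110 and 175 mm
- case_ring: yellow flip-top case with a ring in black relief on its lid; fixed to the bench strip. Its tray is 128 x 128 mm outside, walls 4 mm thick, rim 36 mm and inner floor 4 mm above the origin. Origin at the centre of the tray's underside (6 mm above the bench), z up, x from its front towards its hinge side, y along the row. This one holds the hole saws, two or three of them, loose and standing in any arrangement
- case_bars: yellow flip-top case with three parallel bars in black relief on its lid; fixed to the bench strip. Its tray is 128 x 128 mm outside, walls 4 mm thick, rim 36 mm and inner floor 4 mm above the origin. Origin at the centre of the tray's underside (6 mm above the bench), z up, x from its front towards its hinge side, y along the row
- case_cross: yellow flip-top case with a diagonal cross in black relief on its lid; fixed to the bench strip. Its tray is 128 x 128 mm outside, walls 4 mm thick, rim 36 mm and inner floor 4 mm above the origin. Origin at the centre of the tray's underside (6 mm above the bench), z up, x from its front towards its hinge side, y along the row
- lid_ring (a joint): hinge of that case's deep lid (128 x 128 mm, 42 mm deep, so the lid's top is 78 mm above the case's origin when shut), rad: 0 = shut, 1.9 = its stop, wide open and leaning back. The hinge line runs along the case's y through the point x = +64, z = +36 mm of the case; the lid swings up and away from the case's front. A slightly stiff hinge: it stays where it is left, about 2 N at the lug moves it
- lid_bars (a joint): hinge of that case's deep lid (128 x 128 mm, 42 mm deep, so the lid's top is 78 mm above the case's origin when shut), rad: 0 = shut, 1.9 = its stop, wide open and leaning back. The hinge line runs along the case's y through the point x = +64, z = +36 mm of the case; the lid swings up and away from the case's front. A slightly stiff hinge: it stays where it is left, about 2 N at the lug moves it
- lid_cross (a joint): hinge of that case's deep lid (128 x 128 mm, 42 mm deep, so the lid's top is 78 mm above the case's origin when shut), rad: 0 = shut, 1.9 = its stop, wide open and leaning back. The hinge line runs along the case's y through the point x = +64, z = +36 mm of the case; the lid swings up and away from the case's front. A slightly stiff hinge: it stays where it is left, about 2 N at the lug moves it
- lug_ring (a point): centre of the black lug on the front of that lid: a round bar 26 mm long (along the case's y) and 20 mm thick, joined to the lid by a web 14 mm wide, its centre 28 mm in front of the lid's front wall. When shut it is at x = -92, y = 0, z = +56 mm of the case, i.e. 156 mm in front of and 20 mm above the hinge line. Pinched by its two ends from above, it turns freely in the fingers, so the lid can be swung with the tool pointing down all the way
- lug_bars (a point): centre of the black lug on the front of that lid: a round bar 26 mm long (along the case's y) and 20 mm thick, joined to the lid by a web 14 mm wide, its centre 28 mm in front of the lid's front wall. When shut it is at x = -92, y = 0, z = +56 mm of the case, i.e. 156 mm in front of and 20 mm above the hinge line. Pinched by its two ends from above, it turns freely in the fingers, so the lid can be swung with the tool pointing down all the way
- lug_cross (a point): centre of the black lug on the front of that lid: a round bar 26 mm long (along the case's y) and 20 mm thick, joined to the lid by a web 14 mm wide, its centre 28 mm in front of the lid's front wall. When shut it is at x = -92, y = 0, z = +56 mm of the case, i.e. 156 mm in front of and 20 mm above the hinge line. Pinched by its two ends from above, it turns freely in the fingers, so the lid can be swung with the tool pointing down all the way
- saucer: green ceramic saucer, 136 mm across, 20 mm high, bystander. Origin at the centre of its underside
- mallet: small wooden mallet lying on the bench, bystander: head 56 x 85 x 56 mm, handle 190 mm long towards its -x. Origin under the head's centre
- drill: battery drill lying on its side, bystander, about 190 x 170 mm and 62 mm high. Origin under it, near the motor housing
Not all that is in view belongs to the job. Several things have the shape of the sanding_disc; the one meant has the colours described above.

How it is judged:
On the way, in this order (a step that is already met when the one before it is completed fails the run):
1. the lid with the ring is opened (value of joint lid_ring above 1.2 rad), for 0.2 s.
2. every hole saw present stands at its own line beside the blade (x of saw_big in the frame of square between 0.03 and 0.06 m and y of saw_big in the frame of square between 0.027 and 0.058 m and height (world z) of each of saw_big, saw_mid, saw_small below 0.006 m and angle between each of saw_big, saw_mid, saw_small's own z axis and vertical below 0.1 rad and linear speed of each of saw_big, saw_mid, saw_small below 0.02 m/s and x of saw_mid in the frame of square between 0.095 and 0.125 m and y of saw_mid in the frame of square between 0.022 and 0.053 m and x of saw_small in the frame of square between 0.16 and 0.19 m and y of saw_small in the frame of square between 0.017 and 0.048 m), for 0.2 s.
At the end, for the whole second after the job is handed in: Each hole saw present stands upright at rest inside the square, centre within 15 mm of its line along the blade, its side 0 to 30 mm from the blade's edge; the sanding disc stands flat on the ring case's floor, shank up; all three lids are shut (within 0.06 rad) (all of step 2 and x of sanding_disc in the frame of case_ring between -0.05 and 0.05 m and y of sanding_disc in the frame of case_ring between -0.05 and 0.05 m and z of sanding_disc in the frame of case_ring between -0.005 and 0.01 m and angle between sanding_disc's own z axis and vertical below 0.15 rad and linear speed of sanding_disc below 0.02 m/s and value of joint each of lid_ring, lid_bars, lid_cross below 0.06 rad); the robot touches nothing.
It fails at once if another case is opened (value of joint any of lid_bars, lid_cross above 0.15 rad).
It fails at once if the saucer, mallet or drill is shifted more than 3 cm (distance of any of saucer, mallet, drill from where it was at the start of the episode above 0.03 m).
It fails at once if the tri-square is shifted more than 6 cm (distance of square from where it was at the start of the episode above 0.06 m).
Of saw_big, saw_mid, saw_small only 2 to 3 are there at a start; the rules pass over those that are not, and their reading is None.
At some moment in a run one of saw_big, saw_mid, saw_small, sanding_disc may be knocked a few centimetres aside while the robot is not near it.
It also fails if it takes over 210 s, if anything falls off the work surface, if the arm or the gripper's body presses on something with over 40 N, if the wrist force passes 120 N, or if a joint passes its speed limit or range.

## Working session

There is one attempt and no reset: what is moved stays moved. The work goes in short steps, Python scripts to look and compute and a tool call to move; the robot and the scene stay as the last step left them, time stands still between calls to the robot, and variables do not carry over. Pictures are saved under pics/ and viewed, at most 15 in all, crops included, and the job is handed in when it is done.

Besides the shell and the picture viewer there is one more tool, called as name([rows], argument=value, ...), one row to a line, values as JSON. move_arm: Moves the arm, as the interface text tells. Its arguments: {"type":"object","properties":{"motion":{"type":"array"},"gripper":{"type":"number"}},"required":["motion"]}

```bash
mkdir -p pics; cat > h.py <<'E'
import numpy as np, cv2
from workcell import bot
from scipy.spatial.transform import Rotation as R
def snap(cam,fn=None):
    m=bot.camera_model(cam); im=bot.camera(cam)
    if fn: cv2.imwrite('pics/'+fn,im)
    return im,m
def ray(m,rc,z):
    """pixel (row,col) -> world point at height z"""
    p=cv2.undistortPoints(np.array([[[rc[1],rc[0]]]],float),np.array(m['K']),np.array(m['dist']))[0,0]
    T=np.array(m['world_from_camera']); d=T[:3,:3]@[p[0],p[1],1]; o=T[:3,3]
    return o+d*(z-o[2])/d[2]
def proj(m,P):
    T=np.linalg.inv(np.array(m['world_from_camera']))
    r,_=cv2.Rodrigues(T[:3,:3]); q,_=cv2.projectPoints(np.array(P,float).reshape(-1,1,3),r,T[:3,3],np.array(m['K']),np.array(m['dist']))
    return q[:,0,::-1]
def tool(target):
    """shift in cm along tool axes from present pose to target world TCP"""
    o=bot.get_obs(); return 100*R.from_quat(o['tool_rot']).inv().apply(np.array(target)-o['eef_pos'])
E
python3 - <<'E'
from h import *
o=bot.get_obs(); print({k:np.round(v,3) for k,v in o.items()}, bot.hold_point_z)
print(np.round(R.from_quat(o['tool_rot']).as_matrix(),3))
for c in('top','scene'):
    im,m=snap(c,c+'1.png'); print(c,np.round(m['world_from_camera'],3))
im,m=snap('top')
zs=dict(sanding_disc=.03,case_ring=.084,case_bars=.084,case_cross=.084,lug_ring=.07,saucer=.01,mallet=.03,drill=.03,square=.003)
for n,z in zs.items():
    for d in bot.cut_out('top',n)[:4]:
        print(n,round(d['score'],2),np.round(d['centre']),np.round(ray(m,d['centre'],z),3),d['mask'].sum())
E
```

```text
{'clock': np.float64(0.0), 'joint_pos': array([-1.322,  0.241,  0.004,  1.335,  0.   ,  1.571]), 'joint_vel': array([-0.001, -0.   , -0.001,  0.   ,  0.001, -0.001]), 'tau': array([ 1.0000e-03, -3.7232e+01,  2.5241e+01,  1.7000e-02, -0.0000e+00,
        0.0000e+00]), 'eef_pos': array([ 0.123, -0.484,  0.23 ]), 'tool_rot': array([ 0.992,  0.124, -0.   , -0.001]), 'ft_force': array([ 0.37 , -0.461, -0.067]), 'ft_torque': array([-0.073, -0.019, -0.039]), 'grasp_force': np.float64(0.0), 'grip_width': np.float64(0.086)} 0.0187
[[ 0.969  0.246 -0.001]
 [ 0.246 -0.969  0.002]
 [ 0.    -0.002 -1.   ]]
top [[ 0.011 -0.98   0.198  0.303]
 [-1.    -0.01   0.004  0.031]
 [-0.002 -0.198 -0.98   1.485]
 [ 0.     0.     0.     1.   ]]
scene [[ 0.582  0.635 -0.508  1.395]
 [ 0.813 -0.448  0.373 -0.576]
 [ 0.009 -0.63  -0.777  1.299]
 [ 0.     0.     0.     1.   ]]
sanding_disc 0.83 [232. 500.] [ 0.501 -0.499  0.03 ] 455
sanding_disc 0.68 [189. 464.] [ 0.633 -0.398  0.03 ] 390
sanding_disc 0.64 [234. 457.] [ 0.495 -0.37   0.03 ] 450
case_ring 0.82 [204. 321.] [0.573 0.036 0.084] 2277
case_bars 0.66 [142. 412.] [ 0.764 -0.233  0.084] 2043
case_bars 0.62 [231. 280.] [0.491 0.155 0.084] 2125
case_cross 0.71 [257. 242.] [0.415 0.262 0.084] 2197
case_cross 0.7 [229. 278.] [0.498 0.162 0.084] 2055
lug_ring 0.91 [199. 321.] [0.591 0.036 0.07 ] 1970
saucer 0.89 [140. 296.] [0.79 0.12 0.01] 1437
saucer 0.49 [203. 323.] [0.589 0.031 0.01 ] 2171
saucer 0.39 [230. 280.] [0.505 0.162 0.01 ] 2125
mallet 0.98 [259. 163.] [0.411 0.504 0.03 ] 1255
mallet 0.16 [139. 413.] [ 0.79  -0.247  0.03 ] 2131
drill 0.83 [139. 410.] [ 0.79  -0.239  0.03 ] 1999
square 0.68 [228. 279.] [0.513 0.165 0.003] 2097
square 0.6 [234. 418.] [ 0.499 -0.261  0.003] 1261
```

```bash
python3 - <<'E'
import cv2
im=cv2.imread('pics/top1.png')
cv2.imwrite('pics/top1c.png',cv2.resize(im[110:310,130:530],None,fx=2,fy=2,interpolation=cv2.INTER_CUBIC))
E
```

```text
(no output)
```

View pics/top1c.png

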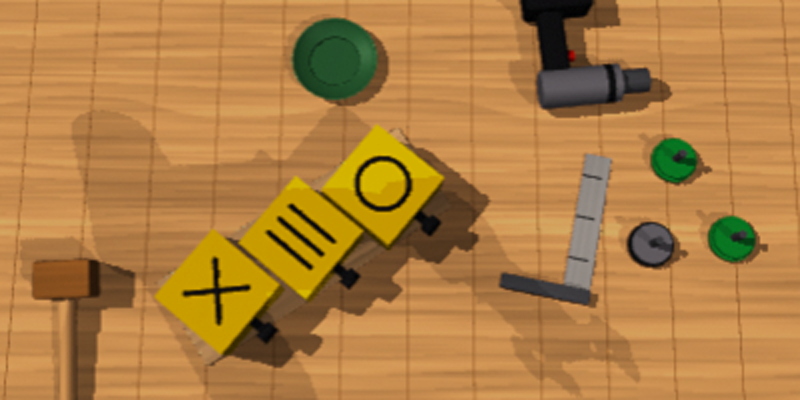

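View pics/scene1.png

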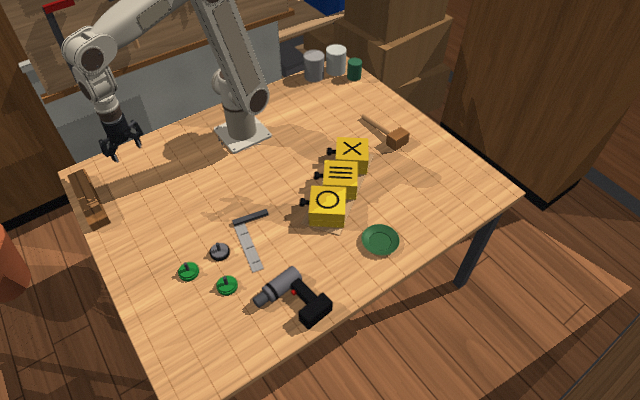

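The top crop shows the ring case in the middle (full-image pixel about (202,321)) with its lug lower right at (222,344). The black and grey disc is at (232,456), and the two green discs are decoys. The tri-square's blade runs up from (253,413), and its stock extends to the left.

```bash
python3 - <<'E'
from h import *
im=cv2.imread('pics/top1.png'); m=bot.camera_model('top')
hsv=cv2.cvtColor(im,cv2.COLOR_BGR2HSV)
dark=(hsv[...,2]<60).astype(np.uint8)
n,l,st,ce=cv2.connectedComponentsWithStats(dark)
for i in range(1,n):
    x,y,w,h,a=st[i]
    if a>25 and 190<x<360 and 160<y<310: print(st[i],np.round(ce[i],1),np.round(ray(m,ce[i][::-1],.0845),4),np.round(ray(m,ce[i][::-1],.067),4))
E
```

```text
[308 188  27  27 131] [320.6 201.2] [0.5804 0.0385 0.0845] [0.5839 0.0386 0.067 ]
[275 212  22  19  49] [285.7 221.3] [0.52   0.1388 0.0845] [0.5227 0.1402 0.067 ]
[336 215  15  13  99] [343.2 221. ] [ 0.5226 -0.0277  0.0845] [ 0.5254 -0.0285  0.067 ]
[269 219  22  19  47] [279.6 227.6] [0.5016 0.156  0.0845] [0.504  0.1575 0.067 ]
[264 226  22  18  45] [274.7 234.8] [0.4805 0.1695 0.0845] [0.4828 0.1713 0.067 ]
[222 239  33  33 121] [238.  254.8] [0.4219 0.2727 0.0845] [0.4234 0.2757 0.067 ]
[296 241  14  13  93] [302.6 247.2] [0.4456 0.0885 0.0845] [0.4474 0.0892 0.067 ]
[243 265  26  22 137] [259.1 275.1] [0.3652 0.2105 0.0845] [0.366  0.2128 0.067 ]
```

move_arm([
  {"x":5,"y":-3.4,"z":0,"yaw":-4},
  {"x":10,"y":-6.8,"z":0,"yaw":-8},
  {"x":15,"y":-10.2,"z":0,"yaw":-12},
  {"x":20,"y":-13.6,"z":0,"yaw":-16},
  {"x":25,"y":-17,"z":0,"yaw":-20},
  {"x":30,"y":-20.4,"z":0,"yaw":-24},
  {"x":35,"y":-23.8,"z":0,"yaw":-28},
  {"x":40,"y":-27.2,"z":0,"yaw":-32},
  {"x":45,"y":-30.6,"z":1.5,"yaw":-36},
  {"x":49.7,"y":-34,"z":3,"yaw":-36},
  {"x":49.7,"y":-34,"z":3,"yaw":-36},
  {"x":49.7,"y":-34,"z":3,"yaw":-36},
  {"x":49.7,"y":-34,"z":3,"yaw":-36},
], gripper=0)

```text
clock: 2.22
eef_pos: [0.5206, -0.0339, 0.2019]
tool_rot: [0.906, 0.424, 0.0, 0.0]
ft_force: [-0.5, -0.6, -0.1]
grip_width: 0.0429
grasp_force: 0.0
```

```bash
python3 - <<'E'
from h import *
o=bot.get_obs(); print(o['clock'],o['eef_pos'],o['grip_width'],o['joint_pos'])
im,m=snap('wrist','w1.png'); print(np.round(m['world_from_camera'],3))
for n in('lug_ring','case_ring','square'):
  for d in bot.cut_out('wrist',n)[:3]:print(n,d['score'],d['centre'],ray(m,d['centre'],.065))
E
```

```text
2.225 [ 0.52061075 -0.03385221  0.20194058] 0.04286940799674656 [-6.47914102e-02  2.97219725e-01  3.83996506e-03  1.27679649e+00
 -2.42746723e-04  2.20156252e+00]
[[ 0.768 -0.617 -0.17   0.563]
 [-0.64  -0.74  -0.206  0.018]
 [ 0.001  0.267 -0.964  0.345]
 [ 0.     0.     0.     1.   ]]
lug_ring 0.6 [80.6, 316.7] [0.57468669 0.03551702 0.065     ]
lug_ring 0.34 [34.9, 14.5] [0.4214119  0.20503419 0.065     ]
lug_ring 0.28 [56.5, 138.2] [0.48126983 0.13582415 0.065     ]
case_ring 0.63 [81.2, 316.8] [0.57446404 0.0351302  0.065     ]
square 0.67 [300.8, 499.0] [ 0.58078609 -0.22074023  0.065     ]
```

View pics/w1.png

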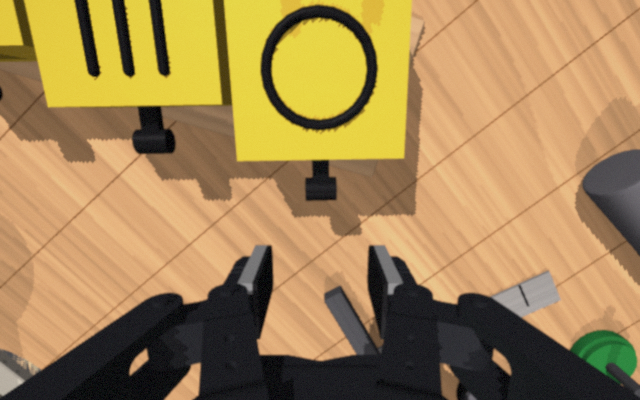

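The ring case's lug shows at about (row 188, col 321). The gripper is already roughly square to the lid's front edge, which runs from (160,238) to (158,405).

```bash
python3 - <<'E'
from h import *
m=bot.camera_model('wrist')
a=ray(m,(160,238),.084);b=ray(m,(158,405),.084);print(a,b,np.linalg.norm(a-b),np.degrees(np.arctan2(*(a-b)[:2])))
for p in((188,320.5),(187,305),(187,336)):print(ray(m,p,.066))
c=ray(m,(68,319),.084); print('c',c); L=ray(m,(188,320.5),.066)
h=np.degrees(np.arctan2(*(c-L)[1::-1]));print(h,np.linalg.norm((c-L)[:2]))
print(tool([L[0],L[1],.055]))
E
```

```text
[0.49067217 0.02905683 0.084     ] [ 0.59028006 -0.05199409  0.084     ] 0.1284172239759466 -50.86475725278958
[ 0.52267209 -0.03178701  0.066     ]
[ 0.513219  -0.0227808  0.066    ]
[ 0.53322915 -0.03946995  0.066     ]
c [0.58093148 0.03995828 0.084     ]
50.922337710904124 0.09242047304734186
[2.52578633e-01 3.44063761e-03 1.46963498e+01]
```

move_arm([
  {"x":0.25,"z":5,"yaw":-0.7},
  {"x":0.25,"z":10,"yaw":-0.7},
  {"x":0.25,"z":13,"yaw":-0.7},
  {"x":0.25,"z":15.8,"yaw":-0.7},
  {"x":0.25,"z":15.8,"yaw":-0.7},
  {"x":0.25,"z":15.8,"yaw":-0.7},
])

```text
invalid input at $.motion[0]: expected keys x, y, z, yaw
```

move_arm([
  {"x":0},
  {"x":0},
  {"x":0},
  {"x":0},
  {"x":0},
], gripper=-1)

```text
invalid input at $.motion[0]: expected keys x, y, z, yaw
```

```bash
python3 - <<'E'
import numpy as np
t0=np.arctan2(.02,-.156); r=np.hypot(.156,.02)
for th in np.arange(.1,1.86,.1):
    print(round(th,2),"x %.1f z %.1f"%(100*(r*np.cos(t0-th)+.156),-100*(r*np.sin(t0-th)-.02)))
E
```

```text
0.1 x 0.3 z -1.5
0.2 x 0.7 z -3.1
0.3 x 1.3 z -4.5
0.4 x 2.0 z -5.9
0.5 x 2.9 z -7.2
0.6 x 3.9 z -8.5
0.7 x 5.0 z -9.6
0.8 x 6.2 z -10.6
0.9 x 7.5 z -11.5
1.0 x 8.9 z -12.2
1.1 x 10.3 z -12.8
1.2 x 11.8 z -13.3
1.3 x 13.4 z -13.6
1.4 x 14.9 z -13.7
1.5 x 16.5 z -13.7
1.6 x 18.1 z -13.5
1.7 x 19.6 z -13.2
1.8 x 21.1 z -12.7
```

move_arm([
  {"x":0.25,"y":0,"z":5,"yaw":-0.7},
  {"x":0.25,"y":0,"z":10,"yaw":-0.7},
  {"x":0.25,"y":0,"z":13,"yaw":-0.7},
  {"x":0.25,"y":0,"z":15.8,"yaw":-0.7},
  {"x":0.25,"y":0,"z":15.8,"yaw":-0.7},
  {"x":0.25,"y":0,"z":15.8,"yaw":-0.7},
])

```text
clock: 3.18
eef_pos: [0.5235, -0.0311, 0.0445]
tool_rot: [0.903, 0.43, 0.001, 0.0]
ft_force: [0.3, 0.7, 0.7]
grip_width: 0.0428
grasp_force: 0.0
```

move_arm([
  {"x":0,"y":0,"z":0,"yaw":0},
  {"x":0,"y":0,"z":0,"yaw":0},
  {"x":0,"y":0,"z":0,"yaw":0},
  {"x":0,"y":0,"z":0,"yaw":0},
], gripper=-1)

```text
clock: 3.68
eef_pos: [0.524, -0.0309, 0.0451]
tool_rot: [0.903, 0.43, 0.001, 0.001]
ft_force: [-0.3, -0.4, 6.0]
grip_width: 0.0248
grasp_force: 59.0
```

move_arm([
  {"x":0.3,"y":0,"z":-1.5,"yaw":0},
  {"x":0.7,"y":0,"z":-3.1,"yaw":0},
  {"x":1.3,"y":0,"z":-4.5,"yaw":0},
  {"x":2,"y":0,"z":-5.9,"yaw":0},
  {"x":2.9,"y":0,"z":-7.2,"yaw":0},
  {"x":3.9,"y":0,"z":-8.5,"yaw":0},
  {"x":5,"y":0,"z":-9.6,"yaw":0},
  {"x":6.2,"y":0,"z":-10.6,"yaw":0},
  {"x":7.5,"y":0,"z":-11.5,"yaw":0},
  {"x":8.9,"y":0,"z":-12.2,"yaw":0},
  {"x":10.3,"y":0,"z":-12.8,"yaw":0},
  {"x":11.8,"y":0,"z":-13.3,"yaw":0},
  {"x":13.4,"y":0,"z":-13.6,"yaw":0},
  {"x":14.9,"y":0,"z":-13.7,"yaw":0},
  {"x":16.5,"y":0,"z":-13.7,"yaw":0},
  {"x":18.1,"y":0,"z":-13.5,"yaw":0},
  {"x":19.6,"y":0,"z":-13.2,"yaw":0},
  {"x":21.1,"y":0,"z":-12.7,"yaw":0},
  {"x":21.1,"y":0,"z":-12.7,"yaw":0},
  {"x":21.1,"y":0,"z":-12.7,"yaw":0},
])

```text
clock: 6.18
eef_pos: [0.6565, 0.1334, 0.171]
tool_rot: [0.903, 0.43, 0.001, 0.0]
ft_force: [3.8, -2.7, 3.0]
grip_width: 0.0253
grasp_force: 59.1
```

move_arm([
  {"x":0,"y":0,"z":0,"yaw":0},
  {"x":0,"y":0,"z":0,"yaw":0},
  {"x":0,"y":0,"z":-4,"yaw":0},
  {"x":0,"y":0,"z":-8,"yaw":0},
  {"x":-5,"y":0,"z":-8,"yaw":0},
  {"x":-10,"y":0,"z":-8,"yaw":0},
  {"x":-16,"y":0,"z":-7,"yaw":0},
  {"x":-16,"y":0,"z":-7,"yaw":0},
  {"x":-16,"y":0,"z":-7,"yaw":0},
], gripper=-0.1)

```text
clock: 7.3
eef_pos: [0.5549, 0.0091, 0.2407]
tool_rot: [0.903, 0.43, 0.001, -0.0]
ft_force: [0.3, 0.1, 0.5]
grip_width: 0.0385
grasp_force: 0.0
```

```bash
python3 - <<'E'
from h import *
im,m=snap('wrist','w2.png')
for n in('saw_big','saw_mid','saw_small','square'):
  for d in bot.cut_out('wrist',n)[:3]:print(n,d['score'],d['centre'],ray(m,d['centre'],.04),d['mask'].sum())
E
```

```text
saw_big 0.81 [150.0, 294.4] [0.55170118 0.04652848 0.04      ] 2497
saw_mid 0.72 [165.1, 346.9] [0.58333181 0.0012128  0.04      ] 1612
saw_small 0.78 [110.5, 336.1] [0.60801682 0.05019933 0.04      ] 1119
square 0.81 [323.4, 342.9] [ 0.46615778 -0.14216121  0.04      ] 1219
square 0.44 [91.8, 162.4] [0.48905263 0.16889765 0.04      ] 26626
```

View pics/w2.png

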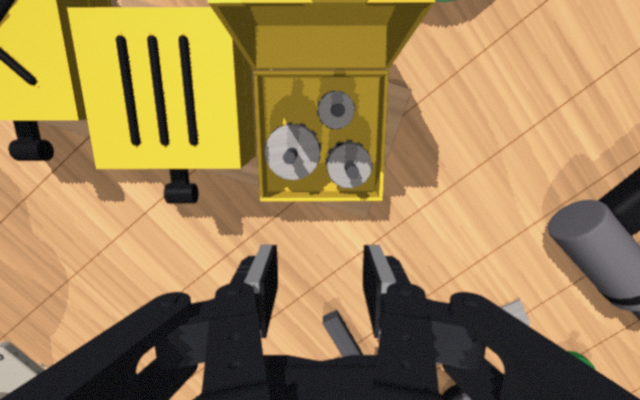

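The case is open and all three saws are in it: big at about (152,293), mid at (166,349), small at (109,337).

```bash
python3 - <<'E'
from h import *
im=cv2.imread('pics/w2.png'); m=bot.camera_model('wrist')
C=np.array([.581,.040]); a=np.radians(50.9); ex=np.array([np.cos(a),np.sin(a)]); ey=np.array([-ex[1],ex[0]])
for n,sh in(('saw_big',(155,291)),('saw_mid',(170,351)),('saw_small',(109,338))):
    d=bot.cut_out('wrist',n)[0]; k=d['mask'].astype(np.uint8)
    cs=max(cv2.findContours(k,0,2)[0],key=len); (x,y),r=cv2.minEnclosingCircle(cs)
    p=ray(m,(y,x),.04); s=ray(m,sh,.074)
    for q in(p,s): print(n,np.round(q,4),'case',np.round([(q[:2]-C)@ex,(q[:2]-C)@ey],4),end=' ')
    print((y,x),r)
# case rim corners check
for p in((200,262),(200,382)):print('rim',ray(m,p,.042))
# square from top picture
im=cv2.imread('pics/top1.png'); m=bot.camera_model('top'); hsv=cv2.cvtColor(im,cv2.COLOR_BGR2HSV)
k=((hsv[...,1]<60)&(hsv[...,2]>90)).astype(np.uint8); k[:, :400]=0;k[:,450:]=0;k[:180]=0;k[262:]=0
k=cv2.morphologyEx(k,cv2.MORPH_CLOSE,np.ones((5,5)))
cs=max(cv2.findContours(k,0,1)[0],key=cv2.contourArea)
P=np.array([ray(m,(q[1],q[0]),.003)[:2] for q in cs[:,0]])
rr=cv2.minAreaRect((P*1000).astype(np.float32)); print(rr); print(cv2.boxPoints(rr))
E
```

```text
saw_big [0.5509 0.048  0.04  ] case [-0.0128  0.0284] saw_big [0.5517 0.0471 0.074 ] case [-0.013   0.0272] (150.33831787109375, 292.55389404296875) 28.87752914428711
saw_mid [0.5864 0.0035 0.04  ] case [-0.025  -0.0272] saw_mid [0.5857 0.0019 0.074 ] case [-0.0266 -0.0277] (162.56521606445312, 347.5869445800781) 23.61410140991211
saw_small [0.6085 0.053  0.04  ] case [ 0.0274 -0.0132] saw_small [0.6098 0.052  0.074 ] case [ 0.0274 -0.0148] (109.0, 334.5) 19.319778442382812
rim [0.49335408 0.02876823 0.042     ]
rim [ 0.5903688  -0.04960827  0.042     ]
((540.8653564453125, -277.0182800292969), (38.57365798950195, 207.2119598388672), 78.79158020019531)
[[ 435.48657 -275.7985 ]
 [ 638.7463  -316.07602]
 [ 646.24414 -278.23807]
 [ 442.98444 -237.96054]]
```

move_arm([
  {"x":0,"y":0,"z":0,"yaw":-10},
  {"x":0,"y":0,"z":0,"yaw":-20},
  {"x":0,"y":0,"z":0,"yaw":-30},
  {"x":0.5,"y":-0.5,"z":0,"yaw":-40},
  {"x":1,"y":-1,"z":0,"yaw":-50},
  {"x":1.5,"y":-1.5,"z":0,"yaw":-60},
  {"x":2,"y":-2,"z":0,"yaw":-70},
  {"x":2.7,"y":-2.7,"z":0,"yaw":-80},
  {"x":2.7,"y":-2.7,"z":0,"yaw":-90},
  {"x":2.7,"y":-2.7,"z":0,"yaw":-100},
  {"x":2.7,"y":-2.7,"z":0,"yaw":-110},
  {"x":2.7,"y":-2.7,"z":1,"yaw":-120},
  {"x":2.7,"y":-2.7,"z":2,"yaw":-130},
  {"x":2.7,"y":-2.7,"z":4,"yaw":-140},
  {"x":2.7,"y":-2.7,"z":6,"yaw":-150},
  {"x":2.7,"y":-2.7,"z":8,"yaw":-160},
  {"x":2.7,"y":-2.7,"z":10,"yaw":-170},
  {"x":2.7,"y":-2.7,"z":11,"yaw":-180},
  {"x":2.7,"y":-2.7,"z":11,"yaw":-180},
  {"x":2.7,"y":-2.7,"z":11,"yaw":-180},
], gripper=-0.2)

```text
clock: 10.2
eef_pos: [0.5513, 0.047, 0.1308]
tool_rot: [-0.429, 0.903, -0.0, 0.0]
ft_force: [0.3, 0.4, 0.2]
grip_width: 0.0341
grasp_force: 0.0
```

```bash
cat >> h.py <<'E'
C=np.array([.581,.040]); A=np.radians(50.9); EX=np.array([np.cos(A),np.sin(A)]); EY=np.array([-EX[1],EX[0]])
O=np.array([.4418,-.237]); S=np.radians(-11.2); SX=np.array([np.cos(S),np.sin(S)]); SY=np.array([-SX[1],SX[0]])
PL={n:O+x*SX+y*SY for n,x,y in(('saw_big',.045,.040),('saw_mid',.110,.035),('saw_small',.175,.030))}
E
python3 - <<'E'
from h import *
im,m=snap('wrist','w3.png')
for n in('saw_big','saw_mid','saw_small'):
  for d in bot.cut_out('wrist',n)[:2]:print(n,d['score'],d['centre'],ray(m,d['centre'],.045),d['mask'].sum())
print(tool([.551,.0475,.049]))
print(proj(m,[[.551,.0475,.076],[.551,.0475,.04]]))
E
```

```text
saw_big 0.57 [195.8, 321.4] [0.543855   0.04041541 0.045     ] 4980
saw_mid 0.77 [181.8, 242.4] [ 0.57968818 -0.00150312  0.045     ] 3758
saw_small 0.7 [242.9, 264.0] [0.59810721 0.04151103 0.045     ] 1318
saw_small 0.26 [243.0, 505.8] [0.46285471 0.1515263  0.045     ] 30697
[-0.02024665  0.07322709  8.19856937]
[[224.04350815 319.80224921]
 [207.61463749 319.86473347]]
```

View pics/w3.png

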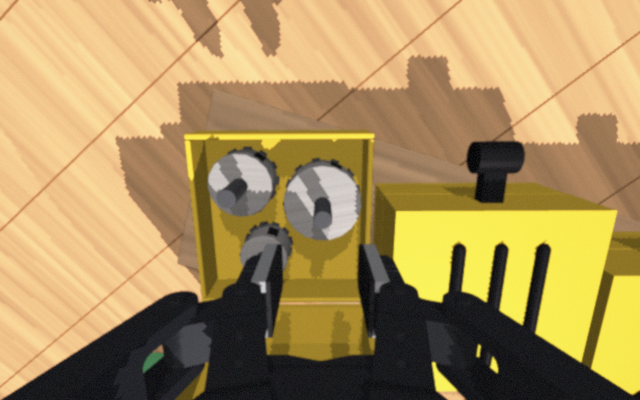

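The big saw's cup sits at about (201,322) with its shank centred near col 322. That is about 5 mm further along tool x than predicted. Correct for that and go down.

move_arm([
  {"x":0.4,"y":0.1,"z":3,"yaw":0},
  {"x":0.4,"y":0.1,"z":6,"yaw":0},
  {"x":0.4,"y":0.1,"z":8,"yaw":0},
  {"x":0.4,"y":0.1,"z":8,"yaw":0},
])

```text
clock: 10.9
eef_pos: [0.5462, 0.0442, 0.049]
tool_rot: [-0.43, 0.903, 0.001, -0.002]
ft_force: [-0.5, 0.5, 0.5]
grip_width: 0.0344
grasp_force: 0.0
```

move_arm([
  {"x":0,"y":0,"z":0,"yaw":0},
  {"x":0,"y":0,"z":0,"yaw":0},
  {"x":0,"y":0,"z":0,"yaw":0},
  {"x":0,"y":0,"z":0,"yaw":0},
], gripper=-1)

```text
clock: 11.4
eef_pos: [0.5484, 0.0445, 0.0514]
tool_rot: [-0.43, 0.903, -0.0, 0.001]
ft_force: [-1.0, 0.9, 5.0]
grip_width: 0.0098
grasp_force: 59.0
```

move_arm([
  {"x":0,"y":0,"z":-3,"yaw":0},
  {"x":0,"y":0,"z":-7,"yaw":0},
  {"x":0,"y":0,"z":-12,"yaw":0},
  {"x":0,"y":0,"z":-12,"yaw":0},
])

```text
clock: 11.9
eef_pos: [0.5504, 0.0445, 0.1745]
tool_rot: [-0.43, 0.903, -0.002, 0.004]
ft_force: [0.8, -0.3, -3.2]
grip_width: 0.0097
grasp_force: 59.0
```

```bash
python3 - <<'E'
from h import *
for n in PL: print(n,PL[n],tool([*PL[n],.15]))
im,m=snap('wrist','w4.png')
E
```

```text
saw_big [ 0.49371236 -0.20650234] [ 23.08066866 -11.39294464   2.38788696]
saw_mid [ 0.55650327 -0.22403235] [ 20.48612282 -17.37336413   2.44187481]
saw_small [ 0.61929418 -0.24156236] [ 17.89157699 -23.35378361   2.49586266]
```

View pics/w4.png

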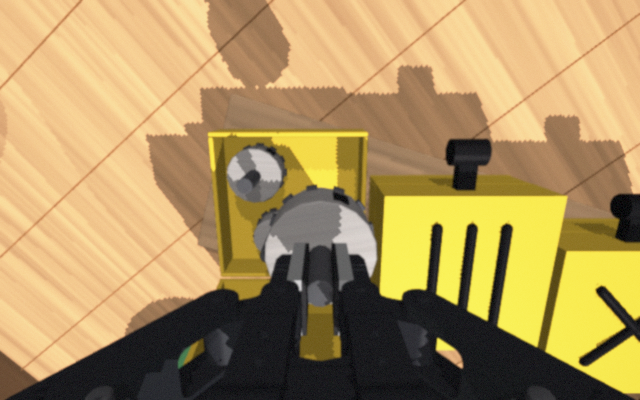

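The saw hangs in the fingers with its cup at about (240,320). Small and mid stay in the case.

```bash
python3 - <<'E'
from h import *
m=bot.camera_model('wrist'); T=np.linspace(0,2*np.pi,5)[:4]
x,y,b=.5504,.0445,.1335
print(proj(m,[[x,y,b+.066],[x,y,b+.03]]).round())
q=proj(m,[[x+.028*np.cos(t),y+.028*np.sin(t),b+.03] for t in np.linspace(0,6.28,40)]);print(q.min(0),q.max(0))
E
```

```text
[[297. 314.]
 [257. 316.]]
[201.62761494 258.04938934] [308.31960403 373.68162506]
```

move_arm([
  {"x":3,"y":-1.4,"z":0,"yaw":0},
  {"x":7,"y":-3.4,"z":0,"yaw":0},
  {"x":11,"y":-5.4,"z":0,"yaw":0},
  {"x":15,"y":-7.4,"z":0,"yaw":0},
  {"x":19,"y":-9.4,"z":1,"yaw":0},
  {"x":22,"y":-10.9,"z":4,"yaw":0},
  {"x":23.1,"y":-11.4,"z":7,"yaw":0},
  {"x":23.1,"y":-11.4,"z":8,"yaw":0},
  {"x":23.1,"y":-11.4,"z":8,"yaw":0},
])

```text
clock: 13.08
eef_pos: [0.4893, -0.2058, 0.0886]
tool_rot: [-0.43, 0.903, 0.002, -0.001]
ft_force: [0.4, -0.5, -1.9]
grip_width: 0.0099
grasp_force: 58.7
```

```bash
python3 - <<'E'
from h import *
im,m=snap('wrist','w5.png'); o=bot.get_obs(); print(o['eef_pos'],tool([*PL['saw_big'],.044]))
for u in((0,0),(.21,0),(0,.095),(.045,0),(.11,0),(.175,0)): print(u,proj(m,[[*(O+u[0]*SX+u[1]*SY),.003 if u[1]==0 else .018]]).round())
E
```

```text
[ 0.49050191 -0.20606997  0.08996172] [-0.16889273 -0.28268616  4.59579159]
(0, 0) [[131. 345.]]
(0.21, 0) [[267.  89.]]
(0, 0.095) [[258. 409.]]
(0.045, 0) [[163. 285.]]
(0.11, 0) [[206. 204.]]
(0.175, 0) [[246. 128.]]
```

View pics/w5.png

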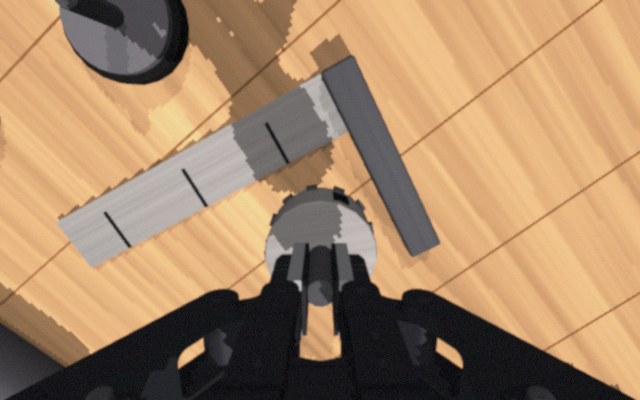

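The square matches the prediction: the inner ends of the lines are at (163,288), (206,207) and (246,130), within 3 px. Lower the big saw.

move_arm([
  {"x":-0.1,"y":-0.2,"z":2,"yaw":0},
  {"x":-0.1,"y":-0.2,"z":3.5,"yaw":0},
  {"x":-0.1,"y":-0.2,"z":4.2,"yaw":0},
  {"x":-0.1,"y":-0.2,"z":4.7,"yaw":0},
  {"x":-0.1,"y":-0.2,"z":4.7,"yaw":0},
  {"x":-0.1,"y":-0.2,"z":4.7,"yaw":0},
])

```text
clock: 13.88
eef_pos: [0.4932, -0.2076, 0.0438]
tool_rot: [-0.43, 0.903, -0.0, 0.0]
ft_force: [0.1, 0.1, -3.3]
grip_width: 0.0098
grasp_force: 58.9
```

move_arm([
  {"x":0,"y":0,"z":0.2,"yaw":0},
  {"x":0,"y":0,"z":0.3,"yaw":0},
  {"x":0,"y":0,"z":0.3,"yaw":0},
])

```text
clock: 14.25
eef_pos: [0.4931, -0.2076, 0.0414]
tool_rot: [-0.43, 0.903, -0.0, 0.0]
ft_force: [-1.7, 0.4, 5.1]
grip_width: 0.0099
grasp_force: 59.8
```

move_arm([
  {"x":0,"y":0,"z":0,"yaw":0},
  {"x":0,"y":0,"z":0,"yaw":0},
  {"x":0,"y":0,"z":0,"yaw":0},
], gripper=-0.2)

```text
clock: 14.62
eef_pos: [0.4929, -0.2074, 0.0402]
tool_rot: [-0.43, 0.903, -0.0, 0.0]
ft_force: [-0.1, 0.0, 0.4]
grip_width: 0.0343
grasp_force: 0.0
```

move_arm([
  {"x":0,"y":0,"z":-4,"yaw":0},
  {"x":0,"y":0,"z":-8,"yaw":0},
  {"x":0,"y":0,"z":-8,"yaw":0},
])

```text
clock: 15.0
eef_pos: [0.4955, -0.2085, 0.1239]
tool_rot: [-0.43, 0.903, -0.003, 0.003]
ft_force: [0.4, 0.1, 0.2]
grip_width: 0.034
grasp_force: 0.0
```

```bash
python3 - <<'E'
from h import *
im,m=snap('wrist','w6.png'); print(bot.get_obs()['eef_pos'])
for d in bot.cut_out('wrist','saw_big')[:2]:
    (x,y),r=cv2.minEnclosingCircle(max(cv2.findContours(d['mask'].astype(np.uint8),0,2)[0],key=len))
    p=ray(m,(y,x),.03)[:2]; print(d['score'],p,(p-O)@SX,(p-O)@SY,r)
print(tool([.587,.003,.13]), tool([.6085,.053,.13]))
E
```

```text
[ 0.49402526 -0.20788961  0.12183492]
0.97 [ 0.49057404 -0.20980733] 0.04256339585850246 0.03614837966284783 40.75168991088867
[-22.27093018   5.94551805  -0.95948057] [-27.5085263    7.42541225  -0.95942772]
```

move_arm([
  {"x":-4,"y":1,"z":-1,"yaw":0},
  {"x":-9,"y":2.3,"z":-1,"yaw":0},
  {"x":-14,"y":3.7,"z":-1,"yaw":0},
  {"x":-18,"y":5,"z":-1,"yaw":0},
  {"x":-21,"y":5.8,"z":-1,"yaw":0},
  {"x":-21.8,"y":6,"z":-1,"yaw":0},
  {"x":-21.8,"y":6,"z":-1,"yaw":0},
  {"x":-21.8,"y":6,"z":-1,"yaw":0},
])

```text
clock: 16.1
eef_pos: [0.5827, -0.0014, 0.1297]
tool_rot: [-0.43, 0.903, 0.0, -0.001]
ft_force: [0.5, -0.3, 0.4]
grip_width: 0.0337
grasp_force: 0.0
```

```bash
cat >> h.py <<'E'
def seen(cam,n,ztop,im=None):
    """top-disc centre from the detection mask"""
    m=bot.camera_model(cam); out=[]
    for d in bot.cut_out(cam,n)[:3]:
        (x,y),r=cv2.minEnclosingCircle(max(cv2.findContours(d['mask'].astype(np.uint8),0,2)[0],key=len))
        out.append((round(d['score'],2),ray(m,(y,x),ztop)[:2].round(4),round(y),round(x),round(r)))
    return out
E
python3 - <<'E'
from h import *
im,m=snap('wrist','w7.png'); print(bot.get_obs()['eef_pos'])
for n in('saw_mid','saw_small'):
  for s in seen('wrist',n,.04): print(n,s)
print(proj(m,[[*bot.get_obs()['eef_pos'][:2],.04]]))
cv2.imwrite('pics/w7c.png',im[100:350,100:500])
E
```

```text
[ 0.58287292 -0.00148526  0.13000651]
saw_mid (0.75, array([ 0.5823, -0.0046]), 204, 317, 35)
saw_small (0.57, array([0.6089, 0.0489]), 278, 334, 36)
[[208.39728928 318.37926913]]
```

View pics/w7c.png

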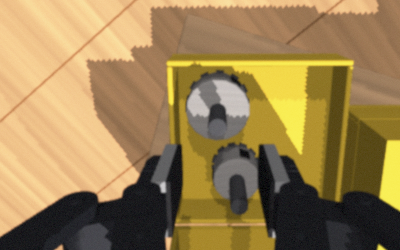

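The mid saw is at about (205,317), right where it was expected. Go down and take it.

move_arm([
  {"x":0.2,"y":0,"z":3,"yaw":0},
  {"x":0.2,"y":0,"z":6,"yaw":0},
  {"x":0.2,"y":0,"z":8,"yaw":0},
  {"x":0.2,"y":0,"z":8,"yaw":0},
])

```text
clock: 16.75
eef_pos: [0.5804, -0.0025, 0.0487]
tool_rot: [-0.43, 0.903, 0.001, -0.002]
ft_force: [0.1, 0.7, 0.3]
grip_width: 0.0337
grasp_force: 0.0
```

move_arm([
  {"x":0,"y":0,"z":0,"yaw":0},
  {"x":0,"y":0,"z":0,"yaw":0},
  {"x":0,"y":0,"z":0,"yaw":0},
  {"x":0,"y":0,"z":0,"yaw":0},
], gripper=-1)

```text
clock: 17.25
eef_pos: [0.5832, -0.002, 0.0515]
tool_rot: [-0.43, 0.903, -0.001, 0.001]
ft_force: [0.4, -0.5, 5.0]
grip_width: 0.0101
grasp_force: 59.0
```

move_arm([
  {"x":0,"y":0,"z":-3,"yaw":0},
  {"x":0,"y":0,"z":-7,"yaw":0},
  {"x":0,"y":0,"z":-12,"yaw":0},
  {"x":0,"y":0,"z":-12,"yaw":0},
  {"x":0,"y":0,"z":-12,"yaw":0},
])

```text
clock: 17.88
eef_pos: [0.5815, -0.0017, 0.1695]
tool_rot: [-0.43, 0.903, 0.0, -0.001]
ft_force: [0.4, 0.4, -2.5]
grip_width: 0.0093
grasp_force: 58.8
```

```bash
python3 - <<'E'
from h import *
for n in PL: print(n,tool([*PL[n],.09]))
E
```

```text
saw_big [21.43544352 -6.0867519   7.9594051 ]
saw_mid [ 18.84252408 -12.06811337   7.95025498]
saw_small [ 16.24960463 -18.04947484   7.94110487]
```

move_arm([
  {"x":3,"y":-2,"z":0,"yaw":0},
  {"x":7,"y":-4.5,"z":0,"yaw":0},
  {"x":11,"y":-7,"z":0,"yaw":0},
  {"x":15,"y":-9.6,"z":1,"yaw":0},
  {"x":18,"y":-11.5,"z":4,"yaw":0},
  {"x":18.8,"y":-12.1,"z":7,"yaw":0},
  {"x":18.8,"y":-12.1,"z":9.5,"yaw":0},
  {"x":18.8,"y":-12.1,"z":11.5,"yaw":0},
  {"x":18.8,"y":-12.1,"z":12.3,"yaw":0},
  {"x":18.8,"y":-12.1,"z":12.8,"yaw":0},
  {"x":18.8,"y":-12.1,"z":12.8,"yaw":0},
  {"x":18.8,"y":-12.1,"z":12.8,"yaw":0},
])

```text
clock: 19.38
eef_pos: [0.5584, -0.2242, 0.0429]
tool_rot: [-0.43, 0.903, -0.001, 0.001]
ft_force: [0.2, -0.3, -1.8]
grip_width: 0.0097
grasp_force: 58.7
```

move_arm([
  {"x":0,"y":0,"z":0,"yaw":0},
  {"x":0,"y":0,"z":0,"yaw":0},
  {"x":0,"y":0,"z":0,"yaw":0},
], gripper=-0.2)

```text
clock: 19.75
eef_pos: [0.5581, -0.2241, 0.0427]
tool_rot: [-0.43, 0.903, -0.0, 0.0]
ft_force: [0.1, -0.1, -0.2]
grip_width: 0.0343
grasp_force: 0.0
```

move_arm([
  {"x":0,"y":0,"z":-4,"yaw":0},
  {"x":0,"y":0,"z":-8,"yaw":0},
  {"x":0,"y":0,"z":-8,"yaw":0},
  {"x":0,"y":0,"z":-8,"yaw":0},
])

```text
clock: 20.25
eef_pos: [0.5575, -0.224, 0.1221]
tool_rot: [-0.43, 0.903, 0.0, -0.0]
ft_force: [-0.3, 0.1, -0.4]
grip_width: 0.0344
grasp_force: 0.0
```

```bash
python3 - <<'E'
from h import *
im,m=snap('wrist','w8.png')
for n in('saw_big','saw_mid'):
  for s in seen('wrist',n,.03): print(n,s,(s[1]-O)@SX,(s[1]-O)@SY)
print(tool([.607,.050,.13]))
E
```

```text
saw_big (0.75, array([ 0.4925, -0.2105]), 165, 403, 42) 0.04458721606887472 0.035842993223606144
saw_mid (0.55, array([ 0.5555, -0.2259]), 204, 318, 35) 0.10937859986466136 0.03297304795808683
saw_mid (0.39, array([ 0.5219, -0.242 ]), 157, 341, 177) 0.0795456796995701 0.010653395755973792
[-24.41833335  13.33761579  -0.91041934]
```

Both saws are well placed. Now the small one.

move_arm([
  {"x":-4,"y":2.2,"z":-1,"yaw":0},
  {"x":-9,"y":4.9,"z":-1,"yaw":0},
  {"x":-14,"y":7.6,"z":-1,"yaw":0},
  {"x":-18,"y":9.8,"z":-1,"yaw":0},
  {"x":-22,"y":12,"z":-1,"yaw":0},
  {"x":-24.4,"y":13.3,"z":-1,"yaw":0},
  {"x":-24.4,"y":13.3,"z":-1,"yaw":0},
  {"x":-24.4,"y":13.3,"z":-1,"yaw":0},
  {"x":-24.4,"y":13.3,"z":-1,"yaw":0},
])

```text
clock: 21.52
eef_pos: [0.6078, 0.048, 0.1319]
tool_rot: [-0.429, 0.903, 0.0, -0.0]
ft_force: [0.6, -0.7, -0.2]
grip_width: 0.0339
grasp_force: 0.0
```

```bash
python3 - <<'E'
from h import *
im,m=snap('wrist','w9.png'); print(bot.get_obs()['eef_pos'])
for s in seen('wrist','saw_small',.04): print(s)
print(proj(m,[[*bot.get_obs()['eef_pos'][:2],.04]]))
cv2.imwrite('pics/w9c.png',im[100:350,100:500])
E
```

```text
[0.60795308 0.04800998 0.13209945]
(0.89, array([0.6059, 0.0484]), 206, 322, 29)
[[207.36878464 318.7175097 ]]
```

View pics/w9c.png

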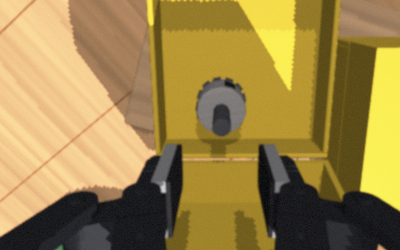

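The small saw is at about (206,321), between the fingers. Descend.

move_arm([
  {"x":0.1,"y":0.1,"z":3,"yaw":0},
  {"x":0.1,"y":0.1,"z":6,"yaw":0},
  {"x":0.1,"y":0.1,"z":8.2,"yaw":0},
  {"x":0.1,"y":0.1,"z":8.2,"yaw":0},
])

```text
clock: 22.12
eef_pos: [0.6049, 0.0482, 0.0484]
tool_rot: [-0.43, 0.903, 0.001, -0.002]
ft_force: [0.4, -0.4, 0.0]
grip_width: 0.0339
grasp_force: 0.0
```

move_arm([
  {"x":0,"y":0,"z":0,"yaw":0},
  {"x":0,"y":0,"z":0,"yaw":0},
  {"x":0,"y":0,"z":0,"yaw":0},
  {"x":0,"y":0,"z":0,"yaw":0},
], gripper=-1)

```text
clock: 22.62
eef_pos: [0.6079, 0.049, 0.0518]
tool_rot: [-0.43, 0.903, -0.001, 0.001]
ft_force: [0.1, -1.5, 6.0]
grip_width: 0.0102
grasp_force: 58.9
```

move_arm([
  {"x":0,"y":0,"z":-3,"yaw":0},
  {"x":0,"y":0,"z":-7,"yaw":0},
  {"x":0,"y":0,"z":-12,"yaw":0},
  {"x":0,"y":0,"z":-12,"yaw":0},
  {"x":0,"y":0,"z":-12,"yaw":0},
])

```text
clock: 23.25
eef_pos: [0.6061, 0.0492, 0.1694]
tool_rot: [-0.43, 0.903, 0.0, -0.001]
ft_force: [0.2, -0.8, -2.2]
grip_width: 0.01
grasp_force: 58.7
```

```bash
python3 - <<'E'
from h import *
for n in PL: print(n,tool([*PL[n],.042]))
E
```

```text
saw_big [26.92286173 -7.38905719 12.75618335]
saw_mid [ 24.32974141 -13.37033042  12.74630436]
saw_small [ 21.73662108 -19.35160364  12.73642537]
```

move_arm([
  {"x":3,"y":-2.7,"z":0,"yaw":0},
  {"x":7,"y":-6.2,"z":0,"yaw":0},
  {"x":11,"y":-9.8,"z":0,"yaw":0},
  {"x":15,"y":-13.4,"z":0,"yaw":0},
  {"x":18.5,"y":-16.5,"z":1,"yaw":0},
  {"x":21,"y":-18.7,"z":4,"yaw":0},
  {"x":21.7,"y":-19.3,"z":7,"yaw":0},
  {"x":21.7,"y":-19.3,"z":9.5,"yaw":0},
  {"x":21.7,"y":-19.3,"z":11.5,"yaw":0},
  {"x":21.7,"y":-19.3,"z":12.3,"yaw":0},
  {"x":21.7,"y":-19.3,"z":12.8,"yaw":0},
  {"x":21.7,"y":-19.3,"z":12.8,"yaw":0},
  {"x":21.7,"y":-19.3,"z":12.8,"yaw":0},
])

```text
clock: 24.88
eef_pos: [0.6205, -0.2411, 0.0427]
tool_rot: [-0.43, 0.903, -0.0, 0.0]
ft_force: [0.3, 1.0, -1.2]
grip_width: 0.0096
grasp_force: 58.7
```

move_arm([
  {"x":0,"y":0,"z":0,"yaw":0},
  {"x":0,"y":0,"z":0,"yaw":0},
  {"x":0,"y":0,"z":0,"yaw":0},
], gripper=-0.2)

```text
clock: 25.25
eef_pos: [0.6202, -0.2411, 0.0426]
tool_rot: [-0.43, 0.903, -0.0, 0.0]
ft_force: [0.1, -0.2, -0.4]
grip_width: 0.0343
grasp_force: 0.0
```

move_arm([
  {"x":0,"y":0,"z":-4,"yaw":0},
  {"x":0,"y":0,"z":-8,"yaw":0},
  {"x":0,"y":0,"z":-11,"yaw":0},
  {"x":0,"y":0,"z":-11,"yaw":0},
  {"x":0,"y":0,"z":-11,"yaw":0},
])

```text
clock: 25.88
eef_pos: [0.6195, -0.2409, 0.1515]
tool_rot: [-0.43, 0.903, 0.0, -0.0]
ft_force: [0.8, 1.0, -1.2]
grip_width: 0.0343
grasp_force: 0.0
```

```bash
python3 - <<'E'
from h import *
im,m=snap('wrist','w10.png'); print(bot.get_obs()['eef_pos'])
for n in('saw_big','saw_mid','saw_small'):
  for s in seen('wrist',n,.03): print(n,s,(s[1]-O)@SX,(s[1]-O)@SY)
for s in seen('wrist','sanding_disc',.02): print(s)
print(tool([.497,-.37,.13]))
E
```

```text
[ 0.6191242  -0.24068991  0.15073974]
saw_big (0.78, array([ 0.4958, -0.2099]), 129, 470, 44) 0.0477078274707951 0.03707253967584156
saw_mid (0.71, array([ 0.5589, -0.2266]), 164, 390, 32) 0.11284981143870255 0.032946776143490286
saw_small (0.68, array([ 0.6174, -0.2422]), 195, 319, 25) 0.17326574390566182 0.029006585266411256
(0.81, array([ 0.6355, -0.4066]), 38, 159, 53)
(0.62, array([ 0.523 , -0.3468]), 0, 330, 31)
[17.74027975  1.35328539  2.09927024]
```

View pics/w10.png

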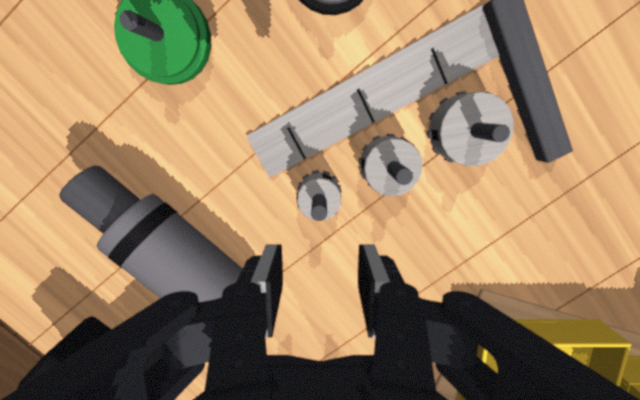

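All three saws stand at their lines: small at (198,319), mid at (166,392), big at (129,474). The disc is at the top edge. Go over it.

move_arm([
  {"x":4,"y":0.3,"z":0,"yaw":0},
  {"x":9,"y":0.7,"z":0,"yaw":0},
  {"x":14,"y":1.1,"z":0.5,"yaw":0},
  {"x":17.7,"y":1.4,"z":1.5,"yaw":0},
  {"x":17.7,"y":1.4,"z":2,"yaw":0},
  {"x":17.7,"y":1.4,"z":2,"yaw":0},
  {"x":17.7,"y":1.4,"z":2,"yaw":0},
])

```text
clock: 27.0
eef_pos: [0.4986, -0.3689, 0.1324]
tool_rot: [-0.431, 0.902, -0.0, 0.0]
ft_force: [0.4, 0.7, 0.5]
grip_width: 0.0345
grasp_force: 0.0
```

```bash
python3 - <<'E'
from h import *
im,m=snap('wrist','w11.png'); o=bot.get_obs();print(o['eef_pos'])
for s in seen('wrist','sanding_disc',.018): print(s, tool([*s[1],.027]))
print(proj(m,[[*o['eef_pos'][:2],.02],[*o['eef_pos'][:2],.058]]))
cv2.imwrite('pics/w11c.png',im[50:350,100:500])
E
```

```text
[ 0.4986872  -0.36887613  0.13251857]
(0.93, array([ 0.5017, -0.3721]), 198, 314, 44) [ 0.05882571 -0.43289119 10.55780593]
(0.82, array([ 0.5117, -0.492 ]), 80, 197, 52) [ 8.75609235 -8.74659314 10.56140907]
[[199.77356417 318.94976129]
 [214.40343748 318.76363275]]
```

View pics/w11c.png

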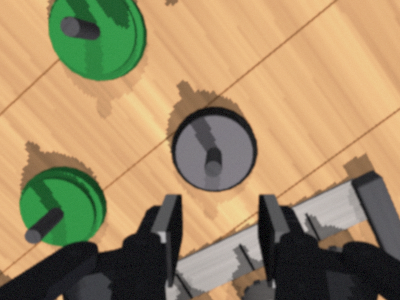

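The black and grey disc has its shank top at about (216,313), slightly left of the finger centre, so shift by -0.5 cm in y.

move_arm([
  {"x":0,"y":-0.5,"z":3.5,"yaw":0},
  {"x":0,"y":-0.5,"z":7,"yaw":0},
  {"x":0,"y":-0.5,"z":9.5,"yaw":0},
  {"x":0,"y":-0.5,"z":10.3,"yaw":0},
  {"x":0,"y":-0.5,"z":10.3,"yaw":0},
  {"x":0,"y":-0.5,"z":10.3,"yaw":0},
])

```text
clock: 27.85
eef_pos: [0.5027, -0.3734, 0.0309]
tool_rot: [-0.43, 0.903, -0.001, 0.001]
ft_force: [0.3, -0.0, 0.1]
grip_width: 0.0346
grasp_force: 0.0
```

move_arm([
  {"x":0,"y":0,"z":0,"yaw":0},
  {"x":0,"y":0,"z":0,"yaw":0},
  {"x":0,"y":0,"z":0,"yaw":0},
  {"x":0,"y":0,"z":0,"yaw":0},
], gripper=-1)

```text
clock: 28.35
eef_pos: [0.5023, -0.3734, 0.0307]
tool_rot: [-0.43, 0.903, -0.001, 0.001]
ft_force: [0.1, 0.9, 5.2]
grip_width: 0.0101
grasp_force: 58.8
```

move_arm([
  {"x":0,"y":0,"z":-4,"yaw":0},
  {"x":0,"y":0,"z":-9,"yaw":0},
  {"x":0,"y":0,"z":-14.5,"yaw":0},
  {"x":0,"y":0,"z":-14.5,"yaw":0},
  {"x":0,"y":0,"z":-14.5,"yaw":0},
])

```text
clock: 28.98
eef_pos: [0.501, -0.3725, 0.1734]
tool_rot: [-0.43, 0.903, 0.001, -0.0]
ft_force: [-0.1, -0.3, -2.1]
grip_width: 0.0101
grasp_force: 58.7
```

```bash
python3 - <<'E'
from h import *
c=C-.006*EX
print(c,tool([*c,.040]))
im,m=snap('top'); 
for n in('saw_big','saw_mid','saw_small'):
  for s in seen('top',n,.03)[:1]: print(n,s,(s[1]-O)@SX,(s[1]-O)@SY)
E
```

```text
[0.57721595 0.03534372] [-36.47669588  19.74861504  13.36986271]
saw_big (0.72, array([ 0.4917, -0.2044]), 235, 402, 10) 0.042617622402153575 0.04167143219026023
saw_mid (0.64, array([ 0.5572, -0.2198]), 213, 406, 8) 0.10986139408631318 0.039287072802790854
saw_small (0.49, array([ 0.6179, -0.2361]), 194, 411, 7) 0.17257139194089463 0.03508752888965132
```

move_arm([
  {"x":-3,"y":1.6,"z":0,"yaw":0},
  {"x":-7,"y":3.8,"z":0,"yaw":0},
  {"x":-11.5,"y":6.2,"z":0,"yaw":0},
  {"x":-16,"y":8.6,"z":0,"yaw":0},
  {"x":-20.5,"y":11.1,"z":0,"yaw":0},
  {"x":-25,"y":13.5,"z":0,"yaw":0},
  {"x":-29.5,"y":16,"z":0,"yaw":0},
  {"x":-33,"y":17.9,"z":0,"yaw":0},
  {"x":-35.5,"y":19.2,"z":0,"yaw":0},
  {"x":-36.5,"y":19.7,"z":1.5,"yaw":0},
  {"x":-36.5,"y":19.7,"z":4,"yaw":0},
  {"x":-36.5,"y":19.7,"z":6,"yaw":0},
  {"x":-36.5,"y":19.7,"z":6,"yaw":0},
  {"x":-36.5,"y":19.7,"z":6,"yaw":0},
])

```text
clock: 30.92
eef_pos: [0.5784, 0.0341, 0.1141]
tool_rot: [-0.43, 0.903, 0.0, -0.0]
ft_force: [-0.5, 0.4, -0.7]
grip_width: 0.0103
grasp_force: 58.8
```

```bash
python3 - <<'E'
from h import *
im,m=snap('wrist','w12.png'); o=bot.get_obs();print(o['eef_pos'],tool([.577,.0353,.041]))
cv2.imwrite('pics/w12c.png',im[50:350,100:500])
E
```

```text
[0.57887114 0.03424033 0.11476509] [0.03934377 0.217527   7.37633111]
```

View pics/w12c.png

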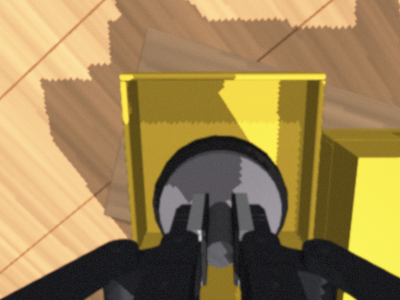

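The disc hangs upright over the empty tray, well centred. Lower it and release.

move_arm([
  {"x":0,"y":0.2,"z":3,"yaw":0},
  {"x":0,"y":0.2,"z":5,"yaw":0},
  {"x":0,"y":0.2,"z":6.5,"yaw":0},
  {"x":0,"y":0.2,"z":7.3,"yaw":0},
  {"x":0,"y":0.2,"z":7.3,"yaw":0},
  {"x":0,"y":0.2,"z":7.3,"yaw":0},
])

```text
clock: 31.72
eef_pos: [0.5774, 0.036, 0.042]
tool_rot: [-0.43, 0.903, -0.0, 0.001]
ft_force: [0.5, -0.9, -0.8]
grip_width: 0.0098
grasp_force: 59.2
```

move_arm([
  {"x":0,"y":0,"z":0,"yaw":0},
  {"x":0,"y":0,"z":0,"yaw":0},
  {"x":0,"y":0,"z":0,"yaw":0},
], gripper=-0.2)

```text
clock: 32.1
eef_pos: [0.5771, 0.036, 0.0416]
tool_rot: [-0.43, 0.903, -0.0, 0.0]
ft_force: [-1.0, -0.6, 1.3]
grip_width: 0.0344
grasp_force: 0.0
```

move_arm([
  {"x":0,"y":0,"z":-4,"yaw":0},
  {"x":0,"y":0,"z":-9,"yaw":0},
  {"x":0,"y":0,"z":-14,"yaw":0},
  {"x":0,"y":0,"z":-18,"yaw":0},
  {"x":0,"y":0,"z":-20,"yaw":0},
  {"x":0,"y":0,"z":-20,"yaw":0},
  {"x":0,"y":0,"z":-20,"yaw":0},
], gripper=0)

```text
clock: 32.98
eef_pos: [0.5763, 0.036, 0.2401]
tool_rot: [-0.43, 0.903, 0.0, -0.001]
ft_force: [-0.3, 0.4, 0.5]
grip_width: 0.0428
grasp_force: 0.0
```

```bash
python3 - <<'E'
from h import *
im,m=snap('wrist','w13.png'); o=bot.get_obs();print(o['eef_pos'])
for s in seen('wrist','sanding_disc',.03): print(s,(s[1]-C)@EX,(s[1]-C)@EY)
r=np.hypot(.156,.02)
for th in(1.7,1.8,1.9):
    t=np.arctan2(.02,-.156)-th; X=.064+r*np.cos(t); z=.042+r*np.sin(t); P=C+X*EX
    print(th,X,z,P,tool([*P,z-.0187]))
cv2.imwrite('pics/w13c.png',im)
E
```

```text
[0.5760166  0.03594662 0.23960473]
(0.68, array([0.5776, 0.0373]), 178, 318, 33) -0.004239623044346022 0.0009357331039617503
1.7 0.10393303731915125 0.1941228205446746 [0.64654805 0.12065686] [-11.04014384  -0.15933356   6.38526551]
1.8 0.11892047938968553 0.1893761885231367 [0.65600027 0.13228781] [-12.53993992  -0.16183874   6.85658792]
1.9 0.13335917418445487 0.1831570223419666 [0.6651064  0.14349291] [-13.98518909  -0.16464294   7.4752852 ]
```

View pics/w13c.png

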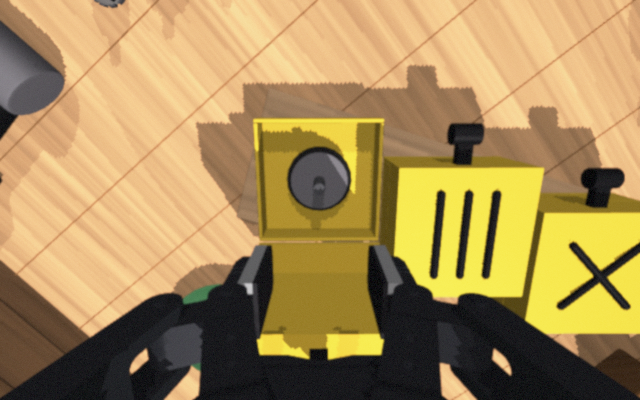

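The disc lies flat, centred in the tray at (180,319). The lid was left at about 1.8 rad. Go back over its lug.

move_arm([
  {"x":-4,"y":0,"z":0,"yaw":0},
  {"x":-8,"y":-0.1,"z":0,"yaw":0},
  {"x":-12.5,"y":-0.1,"z":0,"yaw":0},
  {"x":-12.5,"y":-0.1,"z":0,"yaw":0},
  {"x":-12.5,"y":-0.1,"z":3,"yaw":0},
  {"x":-12.5,"y":-0.1,"z":6,"yaw":0},
  {"x":-12.5,"y":-0.1,"z":6.8,"yaw":0},
  {"x":-12.5,"y":-0.1,"z":6.8,"yaw":0},
  {"x":-12.5,"y":-0.1,"z":6.8,"yaw":0},
])

```text
clock: 34.2
eef_pos: [0.6571, 0.1324, 0.175]
tool_rot: [-0.43, 0.903, -0.0, 0.001]
ft_force: [0.7, -0.5, 0.1]
grip_width: 0.0425
grasp_force: 0.0
```

move_arm([
  {"x":0,"y":0,"z":0,"yaw":0},
  {"x":0,"y":0,"z":0,"yaw":0},
  {"x":0,"y":0,"z":0,"yaw":0},
  {"x":0,"y":0,"z":0,"yaw":0},
], gripper=-1)

```text
clock: 34.7
eef_pos: [0.6568, 0.1336, 0.1751]
tool_rot: [-0.43, 0.903, 0.0, 0.002]
ft_force: [-3.2, 3.8, 5.2]
grip_width: 0.0251
grasp_force: 59.2
```

```bash
python3 - <<'E'
import numpy as np
t0=np.arctan2(.02,-.156); r=np.hypot(.156,.02)
f=lambda th:100*np.array([-(r*np.cos(t0-th)),-r*np.sin(t0-th)])
for th in np.arange(1.7,-.05,-.1): print(round(th,1),np.round(f(th)-f(1.8),1))
E
```

```text
1.7 [ 1.5 -0.5]
1.6 [ 3.  -0.8]
1.5 [ 4.6 -1. ]
1.4 [ 6.2 -1. ]
1.3 [ 7.7 -0.8]
1.2 [ 9.3 -0.5]
1.1 [10.8 -0.1]
1.0 [12.2  0.5]
0.9 [13.6  1.3]
0.8 [14.9  2.2]
0.7 [16.1  3.2]
0.6 [17.2  4.3]
0.5 [18.2  5.5]
0.4 [19.1  6.8]
0.3 [19.8  8.2]
0.2 [20.4  9.7]
0.1 [20.8 11.2]
-0.0 [21.1 12.7]
```

move_arm([
  {"x":1.5,"y":0,"z":-0.5,"yaw":0},
  {"x":3,"y":0,"z":-0.8,"yaw":0},
  {"x":4.6,"y":0,"z":-1,"yaw":0},
  {"x":6.2,"y":0,"z":-1,"yaw":0},
  {"x":7.7,"y":0,"z":-0.8,"yaw":0},
  {"x":9.3,"y":0,"z":-0.5,"yaw":0},
  {"x":10.8,"y":0,"z":-0.1,"yaw":0},
  {"x":12.2,"y":0,"z":0.5,"yaw":0},
  {"x":13.6,"y":0,"z":1.3,"yaw":0},
  {"x":14.9,"y":0,"z":2.2,"yaw":0},
  {"x":16.1,"y":0,"z":3.2,"yaw":0},
  {"x":17.2,"y":0,"z":4.3,"yaw":0},
  {"x":18.2,"y":0,"z":5.5,"yaw":0},
  {"x":19.1,"y":0,"z":6.8,"yaw":0},
  {"x":19.8,"y":0,"z":8.2,"yaw":0},
  {"x":20.4,"y":0,"z":9.7,"yaw":0},
  {"x":20.8,"y":0,"z":11.2,"yaw":0},
  {"x":21.1,"y":0,"z":12.7,"yaw":0},
  {"x":21.1,"y":0,"z":12.9,"yaw":0},
  {"x":21.1,"y":0,"z":12.9,"yaw":0},
])

```text
clock: 37.2
eef_pos: [0.5214, -0.0341, 0.0459]
tool_rot: [-0.429, 0.903, -0.002, -0.002]
ft_force: [-7.9, -4.3, 13.3]
grip_width: 0.0244
grasp_force: 76.3
```

move_arm([
  {"x":0,"y":0,"z":0,"yaw":0},
  {"x":0,"y":0,"z":0,"yaw":0},
  {"x":0,"y":0,"z":0,"yaw":0},
  {"x":0,"y":0,"z":0,"yaw":0},
], gripper=0)

```text
clock: 37.7
eef_pos: [0.5233, -0.0314, 0.044]
tool_rot: [-0.43, 0.903, -0.0, -0.0]
ft_force: [-0.5, -0.2, 0.1]
grip_width: 0.0427
grasp_force: 0.0
```

move_arm([
  {"x":0,"y":0,"z":-4,"yaw":0},
  {"x":0,"y":0,"z":-9,"yaw":0},
  {"x":0,"y":0,"z":-14,"yaw":0},
  {"x":4,"y":4,"z":-17,"yaw":0},
  {"x":8,"y":8,"z":-18,"yaw":0},
  {"x":12,"y":12,"z":-18,"yaw":0},
  {"x":12,"y":12,"z":-18,"yaw":0},
  {"x":12,"y":12,"z":-18,"yaw":0},
  {"x":12,"y":12,"z":-18,"yaw":0},
])

```text
clock: 38.83
eef_pos: [0.356, -0.049, 0.2244]
tool_rot: [-0.43, 0.903, -0.0, 0.0]
ft_force: [0.5, -0.5, 0.3]
grip_width: 0.043
grasp_force: 0.0
```

```bash
python3 - <<'E'
from h import *
im,m=snap('top','top2.png')
for n in PL:
  for s in seen('top',n,.03)[:1]: print(n,s,(s[1]-O)@SX,(s[1]-O)@SY)
cv2.imwrite('pics/top2c.png',cv2.resize(im[110:310,130:530],None,fx=2,fy=2,interpolation=cv2.INTER_CUBIC))
i2,_=snap('scene'); cv2.imwrite('pics/scene2c.png',cv2.resize(i2[120:310,160:420],None,fx=3,fy=3,interpolation=cv2.INTER_CUBIC))
E
```

```text
saw_big (0.74, array([ 0.4905, -0.2051]), 235, 402, 10) 0.04157644026158849 0.04075168236005182
saw_mid (0.55, array([ 0.5576, -0.2201]), 213, 406, 9) 0.11031204645381881 0.03907047999667408
saw_small (0.71, array([ 0.6163, -0.2361]), 194, 411, 7) 0.1710018636923359 0.03477675392769935
```

View pics/top2c.png

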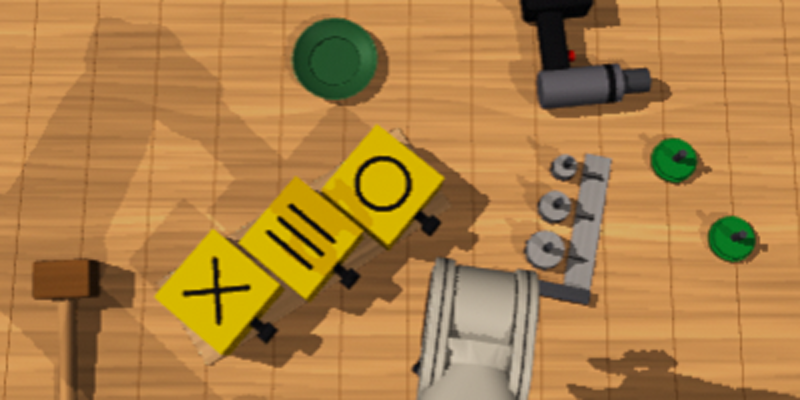

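View pics/scene2c.png

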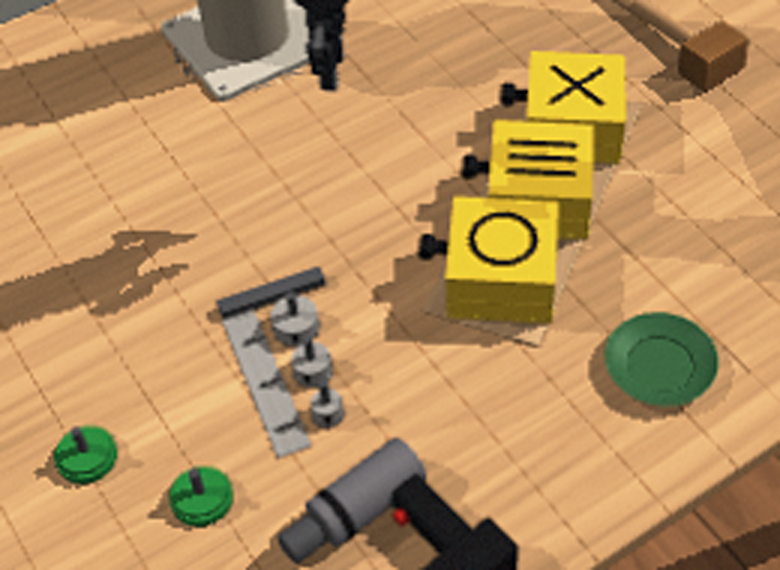

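All lids look shut, with the ring lug at crop (428,223) as at the start. The three saws stand at their lines, and the bystanders are where they were. Compare the lug blob once more, then hand in.

```bash
python3 - <<'E'
from h import *
c=[]
for f in('top1','top2'):
    k=(cv2.cvtColor(cv2.imread(f'pics/{f}.png'),cv2.COLOR_BGR2HSV)[...,2]<60)[210:232,332:355]
    c.append(np.argwhere(k).mean(0))
print(c)
if abs(c[0]-c[1]).max()<1: print(bot.job_done())
E
```

```text
[array([11.03, 11.12]), array([10.92134831, 11.41573034])]
the job is handed in; nothing more can be done
None
```

The job is handed in: all three hole saws stand at their lines beside the blade, the sanding disc lies flat in the ring case with its shank up, and all three lids looked shut in the last pictures. The run took about 39 s of the 210 s allowed, and the judge's verdict was not shown.

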